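# Show the underside of a hob burner cap to the phone

### The arm

A 7-joint arm with a two-finger parallel gripper is mounted at the origin on the work surface. World frame = base frame: x ahead of the robot, y to its left, z up, the work surface at z = 0. Lengths are in m, angles in degrees, forces in N, time in s.
With the tool pointing down it reaches from about 0.4 to 0.9 m from the base axis. Payload 5.5 kg.
Tool frame: the origin (TCP) lies midway between the tips of the shut fingers; the grasp point (between the pads) lies 19 mm behind it; z points along the fingers, y is the line along which they close (so a half turn about z gives the same grasp; the last joint's range is limited). The gripper opens to 85 mm and grips with 20 to 120 N. Pads are 22 mm wide; open, the fingers measure 114 mm over their backs; the gripper's body (76 mm by 85 mm) begins 54 mm behind the grasp point. The pads swing forward as they close: fully open they stand 13 mm farther back than shut.
Start: joints at [-53.102, 28.699, -24.465, 88.831, 12.651, 65.22, -12.049], TCP at [0.242, 0.603, 0.231] pointing down, gripper open.
Joint ranges: [-164.97, 164.97], [-17.58, 116.51], [-87.97, 89.64], [11.32, 138.91], [-80.73, 260.73], [10.89, 115.49], [-147.41, 147.41]. Speed limits (degrees/s): [147.25, 147.25, 180, 180, 180, 180, 180].

### API

Orientations are given as a 3x3 rotation matrix whose columns are the frame's x, y, z axes.
In Python, from cell import arm, planner, grab_frame, sensors gives the robot as it stands. The module is installed in compiled form; this text tells all that it offers. Calls block until the motion is done:
- arm.reach(position, orientation): joint-space move of the TCP to a pose.
- arm.move_linear(position, rotation=None, vel=0.15, max_force=None): straight line of the TCP; rotation=None keeps the orientation; vel is the mean speed in m/s. With max_force (N) it stops when the force on the tool has changed by that much, and returns True; else False.
- arm.goto_joints(angles): joint-space move.
- arm.gripper_to(opening, squeeze=None): opening from 0.0 (shut) to 1.0 (fully open); squeeze is the grip in N (None keeps the last); returns when the fingers have stopped.
- arm.pause(seconds).
- planner.ik(position, orientation): joint angles nearest the present ones, or None.
- grab_frame(name): name is "scene" or "side" or "wrist"; returns a dict with "img" (400x640x3 uint8, red, green, blue), "z_map" (400x640 float32, m along the optical axis (not along the pixel's ray), 0 where there is no reading), "camera_matrix" (3x3 intrinsics, pixels), "R" (3x3) and "t" (3): a world point X has camera coordinates R X + t; the wrist camera has in their place "hand_eye" (4x4, takes a point from camera to tool coordinates, whose origin is the TCP and whose axes are the flange's). Camera axes: x right, y down, z forward; pixel columns grow to the right and rows downward; lengths in m; the calibration is good to about 2 mm. A picture is of the moment at which its call begins: read the wrist's pose just before it.
A pose or a line that the arm cannot do raises arm.MotionError and nothing moves.
- arm.sign_off(): hands the job in; it is judged then, once.
Readings, each from a call of its own:
- sensors.current_t(): time.
- sensors.current_joint_pos(): joint angles.
- sensors.current_qvel(): joint speeds.
- sensors.current_effort(): joint torques, N m.
- sensors.current_eef_pos(): TCP position.
- sensors.current_orientation(): TCP orientation.
- sensors.current_force(): force on the tool from outside, world axes, zero at the start.
- sensors.current_torque(): the same for the moment, N m.
- sensors.current_gripper_width(): opening from 0.0 (shut) to 1.0 (fully open).
- sensors.current_grip_force(): force on a finger pad.
Only numpy, scipy, OpenCV 4.12 (cv2) and the standard library are available. Lean on these libraries where they do the work, as an engineer would, in place of code of your own. Each camera call takes 0.05 s, during which the arm holds its last target. There are 200 camera calls.

### The job

The gas engineer on the video call wants to see under the small burner's cap: take the small cap off the hob with a gentle grip, because its enamel chips if it is squeezed with more than 20 N, and hold it up in the air in front of the phone's front lens, 13 cm from the lens and centred on its line of sight, with the cap's underside turned squarely to the lens. Finish while still holding it there, motionless; do not put it down or let go. Leave everything else as it is and do not touch the phone or its stand.

Things in the scene. Friction and masses are not known exactly. Their poses are not given: they have to be found in the camera images.
- small_cap: The smaller of the hob's two loose burner caps: black enamelled steel disc, 52 mm diameter, 10 mm thick, 0.11 kg. Origin: on its axis in the plane of the disc's underside; +z out of its top. A steel boss, 25 mm diameter, reaches 5 mm below, loose in the burner's hollow head. It starts level, origin 32 mm above the worktop, and lifts straight up. Grip it with no more than 20 N a finger.
- burner_small: The small burner under that cap, fixed on the hob: a hollow aluminium head, 42 mm outer diameter, 24 mm tall, narrower than the cap by 5 mm all round. Origin: on its axis at its foot, 8 mm above the worktop, on the hob plate; z up. It may be at either end of the hob.
- hob: Two-burner gas hob, fixed: a metal plate 290 mm (its x) by 510 mm (its y), 8 mm thick, with two control knobs 31 mm tall near its +y end. Burners stand at y = -140 mm and y = +70 mm, in either order. Origin: centre of the plate's underside; z up.
- phone: Phone in portrait, 150 x 74 x 9 mm, black, lit grey screen, facing up and towards the robot. Origin: the front lens, a dark dot in a metal ring, mid-width, 7 mm from the upper end, 135 mm above the worktop. +z is the line of sight, square out of the screen, rising 55 degrees from level; +x along the screen to its upper end (phone spans x = -143 to +7 mm); y across.
- show_point (a point): Point in the air where the cap's origin belongs: on the lens's line of sight, 130 mm out from it. Same axes as the phone. The underside (cap's -z) faces the lens when the cap's +z points the same way as this point's +z; how the cap is turned about that axis does not matter.
- stand: The phone's fixed aluminium stand, carrying the phone: base 120 x 85 x 12 mm. Origin: centre of the base's underside, z up; the lens is 45 mm along its +x and 135 mm up; the phone faces its -x.
- large_cap: Bystander: the large burner's cap, same make, 90 mm diameter, 10 mm thick, on the other burner. Origin as for the small cap. Leave it on its burner.
- brush: Bystander: cleaning brush 180 mm long lying on the hob plate between the burners. Origin: about its middle, underside.
- screwdriver: Bystander: screwdriver 190 mm long lying on the worktop. Origin: about its middle, underside.
- mug: Bystander: white mug, 80 mm diameter, 90 mm tall, upright. Origin: centre of its foot.
- jar: Bystander: glass jar, 60 mm diameter, 90 mm tall, upright. Origin: centre of its foot.
- spoon: Bystander: spoon with wooden handle, 200 mm long lying on the worktop. Origin: about its middle, underside.
Mind the look-alikes: they are no part of the job. What is shaped like the small_cap but orange or yellow is not meant.

How it is judged:
By the outcome, as a careful person would: the job done as asked, in the order asked, and still so for the second after the job is handed in, while the arm keeps its last pose, push and grip.
It also fails if it takes over 43 s, if anything falls off the work surface, if the arm or the gripper's body presses on something with over 40 N, if the wrist force passes 120 N, or if a joint passes its speed limit or range.

## Working session

There is one attempt and no reset: what is moved stays moved. The work goes in short steps, each a Python script; the robot and the scene stay as the last script left them, time stands still between calls to the robot, and variables do not carry over. Pictures are saved under pics/ and viewed, at most 10 in all, crops included, and the job is handed in when it is done.

```bash
mkdir -p pics; cat > h.py <<'E'
import numpy as np, cv2
from cell import arm, planner, grab_frame, sensors
def save(n,im): cv2.imwrite('pics/'+n,cv2.cvtColor(im,cv2.COLOR_RGB2BGR))
def cam(f,T=None):
    """camera->world R,t"""
    if 'R' in f: return f['R'].T, -f['R'].T@f['t']
    H=f['hand_eye']; R,p=T; return R@H[:3,:3], R@H[:3,3]+p
def ray(f,u,v,T=None):
    R,c=cam(f,T); return c, R@np.linalg.inv(f['camera_matrix'])@np.array([u,v,1.])
def onplane(f,u,v,z,T=None):
    c,d=ray(f,u,v,T); return c+d*(z-c[2])/d[2]
def cloud(f,T=None):
    R,c=cam(f,T); h,w=f['z_map'].shape; u,v=np.meshgrid(np.arange(w),np.arange(h))
    d=np.stack([u,v,np.ones_like(u)],-1)@np.linalg.inv(f['camera_matrix']).T
    return (d*f['z_map'][...,None])@R.T+c
def tri(r1,r2):
    (a,d),(b,e)=r1,r2
    s=np.linalg.lstsq(np.stack([d,-e],1),b-a,rcond=None)[0]
    p,q=a+d*s[0],b+e*s[1]; return (p+q)/2,np.linalg.norm(p-q)
E
python3 - <<'E'
from h import *
import pickle
fs={n:grab_frame(n) for n in('scene','side')}
pickle.dump(fs,open('fs.pkl','wb'))
for n,f in fs.items():
    save(n+'.png',f['img']); R,c=cam(f); print(n,c.round(3),R[:,2].round(2),f['camera_matrix'][0,0],(f['z_map']>0).mean())
print(sensors.current_t(),sensors.current_orientation().round(3))
E
```

```text
scene [ 1.22  -0.058  1.194] [-0.52 -0.   -0.85] 513.4991084959192 0.995828125
side [ 0.033 -0.627  0.711] [ 0.57  0.58 -0.58] 383.48687273399304 0.99569140625
0.1 [[-0.928  0.372 -0.001]
 [ 0.372  0.928 -0.002]
 [ 0.    -0.002 -1.   ]]
```

View pics/scene.png

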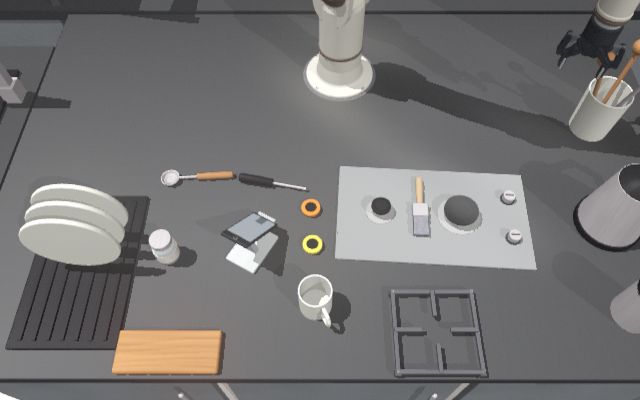

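View pics/side.png

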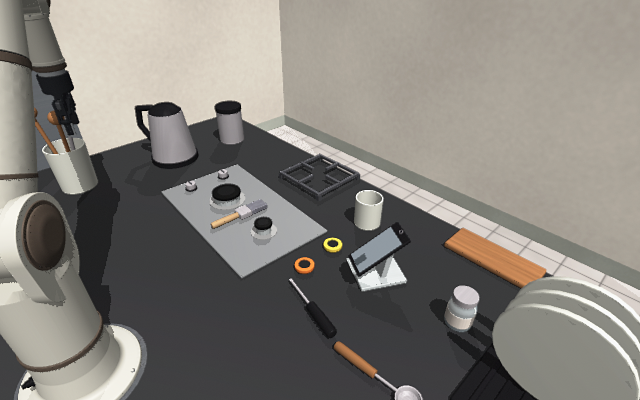

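The small cap is the black disc at scene (381,206), side (263,224). The large cap is at scene (461,211). The orange ring (311,208) and yellow ring (313,244) are look-alikes on the worktop. Only the black one sits on a burner and is the smaller of the two, so that's the one. The phone is at scene (250,228) and side (378,250). Next I'll enlarge these in one crop.

```bash
python3 - <<'E'
from h import *
import pickle
fs=pickle.load(open('fs.pkl','rb'))
def crop(n,x,y,w=65,h=45): return cv2.resize(fs[n]['img'][y-h:y+h,x-w:x+w],None,fx=3,fy=3,interpolation=cv2.INTER_CUBIC)
save('crops.png',np.vstack([np.hstack([crop('scene',381,206),crop('side',263,224)]),np.hstack([crop('scene',250,235),crop('side',385,245)])]))
for n,(x,y) in {'scene':(381,206),'side':(263,224)}.items():
    f=fs[n];P=cloud(f);g=f['img'].max(2)
    b=P[y-25:y+25,x-30:x+30];print(n,'z top',np.median(P[y-3:y+1,x-2:x+3],axis=(0,1)))
    m=np.zeros(g.shape,np.uint8);m[y-25:y+25,x-30:x+30]=((b[...,2]>.0365)&(b[...,2]<.06))
    k,l,s,c=cv2.connectedComponentsWithStats(m);i=1+np.argmax(s[1:,4]);q=P[l==i];print(s[i],c[i],q.min(0),q.max(0),(q.min(0)+q.max(0))/2)
    
# phone plane
for n,(x,y) in {'scene':(250,228),'side':(378,248)}.items():
    P=cloud(fs[n]);q=P[y-5:y+6,x-6:x+7].reshape(-1,3);c=q.mean(0);u=np.linalg.svd(q-c)[2][2];u*=np.sign(u[2]);print(n,c,u,np.degrees(np.arcsin(u[2])),np.degrees(np.arctan2(u[1],u[0])))
E
```

```text
scene z top [0.51976489 0.09942429 0.04301307]
[371 197  20  18 270] [380.83333333 205.03333333] [0.49281815 0.07378794 0.03654469] [0.54578731 0.12378572 0.0482203 ] [0.51930273 0.09878683 0.0423825 ]
side z top [0.51511092 0.09730599 0.04160593]
[254 217  18  13 176] [262.41477273 222.29545455] [0.49119434 0.07608662 0.03665808] [0.54201752 0.12711044 0.04452591] [0.51660593 0.10159853 0.04059199]
scene [ 0.62085658 -0.23017265  0.09964822] [-0.51583078  0.27116238  0.81264357] 54.355025015723946 152.26995307032425
side [ 0.61464394 -0.23116639  0.09694473] [-0.49701536  0.29178525  0.817213  ] 54.80677015560753 149.58387351420532
```

View pics/crops.png

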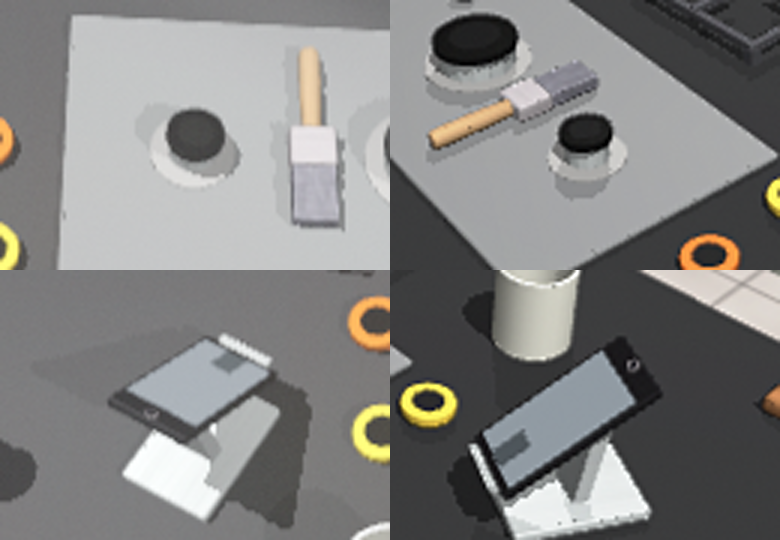

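The crop confirms the black small cap on its narrow burner head. The phone lens ring is at scene (235.3,237.7) and side (400.7,232), at the raised end away from the robot. Next I'll triangulate it and look at it with the wrist camera.

```bash
python3 - <<'E'
from h import *
import pickle
fs=pickle.load(open('fs.pkl','rb'))
L,e=tri(ray(fs['scene'],235.3,237.7),ray(fs['side'],400.7,232)); print('lens',L,e)
C,e=tri(ray(fs['scene'],380.6,205.4-.3),ray(fs['side'],262.4,222.2));print('cap~',C,e)
yaw=np.radians(151);d=np.array([np.cos(yaw)*np.cos(np.radians(55)),np.sin(yaw)*np.cos(np.radians(55)),np.sin(np.radians(55))])
ux=np.cross(np.cross(d,[0,0,1]),d);ux/=np.linalg.norm(ux);
f=grab_frame('wrist');print(f['hand_eye'].round(3),f['camera_matrix'].round(1))
print(d,ux)
S=L+.13*d;print('S',S)
def Rz(az):  # tool z=-d, x axis at angle az about d from ux
    z=-d;x=np.cos(az)*ux+np.sin(az)*np.cross(d,ux);return np.stack([x,np.cross(z,x),z],1)
def Dn(a): x=np.array([np.cos(a),np.sin(a),0]);z=np.array([0,0,-1.]);return np.stack([x,np.cross(z,x),z],1)
for a in range(0,360,30):
    r=np.radians(a);q=planner.ik(S-.025*d,Rz(r));q2=planner.ik(S+.13*d,Rz(r));q3=planner.ik([.518,.1,.012],Dn(r))
    print(a,*[None if v is None else np.round(v).astype(int).tolist() for v in(q,q2,q3)])
E
```

```text
lens [ 0.66449055 -0.25656353  0.1329359 ] 0.0017144544447268842
cap~ [0.51727836 0.10032169 0.03880536] 0.0034479928900918106
[[-0.    -0.953 -0.303  0.077]
 [ 1.    -0.    -0.     0.   ]
 [ 0.    -0.303  0.953 -0.143]
 [ 0.     0.     0.     1.   ]] [[329.1   0.  316.5]
 [  0.  329.1 202.6]
 [  0.    0.    1. ]]
[-0.50166125  0.27807537  0.81915204] [ 0.71644652 -0.39713279  0.57357644]
S [ 0.59927458 -0.22041373  0.23942566]
0 [-32, 18, 53, 123, -30, 13, -77] [51, -7, -38, 122, 11, 30, -115] [-22, 34, 10, 115, -11, 32, -94]
30 [6, 13, 7, 122, 32, 14, -105] [3, -7, 6, 123, 23, 32, -96] [-19, 33, 6, 115, -7, 32, -68]
60 [9, 13, 5, 122, 34, 14, -77] [-8, -8, 16, 123, 26, 33, -69] [-16, 33, 3, 115, -3, 32, -41]
90 [14, 13, -2, 121, 38, 15, -51] [-9, -8, 17, 124, 26, 33, -39] [-12, 33, -2, 115, 2, 32, -15]
120 [18, 13, -5, 121, 41, 16, -23] [-11, -8, 19, 124, 27, 33, -9] [-9, 33, -6, 115, 7, 32, 10]
150 [17, 13, -5, 121, 41, 16, 8] [-14, -8, 22, 124, 28, 34, 20] [-5, 34, -11, 114, 11, 33, 36]
180 [17, 13, -4, 121, 40, 16, 38] [-16, -8, 23, 124, 28, 34, 49] [-1, 34, -16, 114, 16, 34, 62]
210 [17, 13, -4, 121, 40, 16, 68] [-15, -8, 22, 124, 28, 34, 80] [3, 35, -21, 114, 22, 35, 88]
240 [15, 13, -2, 121, 39, 15, 99] [-13, -8, 20, 124, 27, 34, 110] [8, 36, -27, 114, 27, 36, 113]
270 [13, 13, 0, 121, 37, 15, 130] [-8, -8, 16, 123, 26, 33, 141] [13, 38, -33, 114, 33, 38, 138]
300 [-47, 34, 78, 123, -72, 28, -101] None [-60, 56, 64, 116, -65, 55, -110]
330 [-41, 24, 66, 123, -53, 18, -86] [68, -9, -53, 122, 4, 30, -138] [-53, 46, 52, 116, -53, 45, -89]
```

```bash
cat >> h.py <<'E'
def axes(yaw,el=55):
    yaw,el=np.radians([yaw,el]);d=np.array([np.cos(yaw)*np.cos(el),np.sin(yaw)*np.cos(el),np.sin(el)])
    ux=np.cross(np.cross(d,[0,0,1]),d);return d,ux/np.linalg.norm(ux)
def Rtool(az,d,ux):
    az=np.radians(az);z=-d;x=np.cos(az)*ux+np.sin(az)*np.cross(d,ux);return np.stack([x,np.cross(z,x),z],1)
def Dn(a): return Rtool(a,np.array([0,0,1.]),np.array([1.,0,0]))
def wrist():
    T=(np.array(sensors.current_orientation()),np.array(sensors.current_eef_pos()));return grab_frame('wrist'),T
E
python3 - <<'E'
from h import *
import pickle
d,ux=axes(151);L=np.array([.6645,-.2566,.1335])
V=[]
arm.reach(L+.17*d-.03*ux,Rtool(120,d,ux));arm.pause(.2);V.append(wrist())
arm.reach([.518,.1,.16],Dn(120));arm.pause(.2);V.append(wrist())
arm.move_linear([.518,.1,.11]);arm.pause(.2);V.append(wrist())
pickle.dump(V,open('V.pkl','wb'))
save('w.png',cv2.resize(np.hstack([v[0]['img'] for v in V[:2]]),(800,250),interpolation=cv2.INTER_AREA))
print(sensors.current_t())
E
```

```text
5.55
```

View pics/w.png

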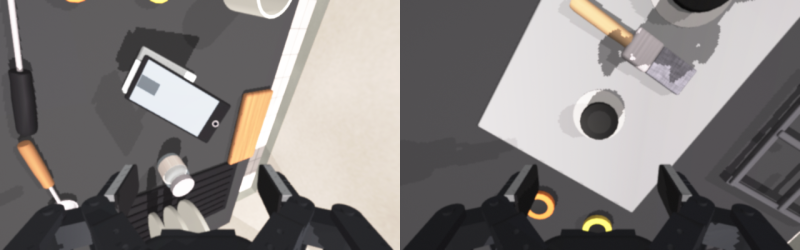

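The left view shows the phone, with the lens at about (344,197) full-res and the screen clear. The right view shows the cap at about (320,193). Next I'll measure the lens, the phone's axes and the cap from these views.

```bash
python3 - <<'E'
from h import *
import pickle
V=pickle.load(open('V.pkl','rb'));fs=pickle.load(open('fs.pkl','rb'))
f,T=V[0];P=cloud(f,T);g=cv2.cvtColor(f['img'],cv2.COLOR_RGB2GRAY)
# phone plane from depth: points around the screen within elevated band
m=np.zeros(g.shape,np.uint8);cv2.fillConvexPoly(m,np.array([[230,150],[330,190],[318,212],[216,165]]),1)
q=P[(m>0)&(P[...,2]>.05)&(P[...,2]<.15)]
c=np.median(q,0)
for _ in range(4):
    u=np.linalg.svd(q-q.mean(0),full_matrices=False)[2][2];r=(q-q.mean(0))@u;q=q[abs(r)<.003]
n=u*np.sign(u[2]);print('plane n',n,'el',np.degrees(np.arcsin(n[2])),'yaw',np.degrees(np.arctan2(n[1],n[0])),len(q),r.std())
# phone outline: pixels whose cloud lies in plane
pl=(abs((P-q.mean(0))@n)<.006)&(P[...,2]>.03);k,l,s,cc=cv2.connectedComponentsWithStats(pl.astype(np.uint8));i=l[165,270]
rect=cv2.minAreaRect(np.argwhere(l==i)[:,::-1].astype(np.float32));box=cv2.boxPoints(rect)
def onpl(u,v,n,p0):
    c,dd=ray(f,u,v,T);return c+dd*((p0-c)@n)/(dd@n)
B=np.array([onpl(*b,n,q.mean(0)) for b in box]);E=np.roll(B,-1,0)-B;print('sides',np.linalg.norm(E,axis=1).round(4))
for e in E:
    if np.linalg.norm(e)>.11:e=e*np.sign(e[2]);e/=np.linalg.norm(e);print('ux',e,'yaw+180',np.degrees(np.arctan2(e[1],e[0]))+180,'el',np.degrees(np.arcsin(e[2])))
    else: print('uy yaw',np.degrees(np.arctan2(e[1],e[0]))%180, e)
# lens: bright ring
p=g[187:208,333:356];_,b=cv2.threshold(p,0,255,cv2.THRESH_OTSU);k,l,s,cc=cv2.connectedComponentsWithStats(b)
print(s[1:].tolist(),cc[1:].tolist())
cands=[(j,s[j]) for j in range(1,k) if s[j,0]>0 and s[j,1]>0 and s[j,0]+s[j,2]<23 and s[j,1]+s[j,3]<21]
j=max(cands,key=lambda t:t[1][4])[0];uv=np.array([333+s[j,0]+(s[j,2]-1)/2,187+s[j,1]+(s[j,3]-1)/2]);print('lens px',uv,'on plane',onpl(*uv,n,q.mean(0)))
rw=ray(f,*uv,T)
for nme,px in(('scene',(235.3,237.7)),('side',(400.7,232))): print(nme,tri(rw,ray(fs[nme],*px)))
# cap
rs=[]
for f,T in V[1:]:
    P=cloud(f,T);m=((P[...,2]>.036)&(P[...,2]<.055)&(np.hypot(P[...,0]-.518,P[...,1]-.1)<.05)).astype(np.uint8)
    k,l,s,cc=cv2.connectedComponentsWithStats(m);i=1+np.argmax(s[1:,4]);cn=max(cv2.findContours((l==i).astype(np.uint8),0,1)[0],key=len);e=cv2.fitEllipse(cn)
    qq=P[l==i];print('cap px',e,'med z',np.median(qq[:,2]),'cloud mid',(qq.min(0)+qq.max(0))/2,np.ptp(qq,0),'plane',onplane(f,*e[0],.042,T));rs.append(ray(f,*e[0],T))
print('tri',tri(*rs), 'w/scene',tri(rs[1],ray(fs['scene'],380.7,204.9)))
E
```

```text
plane n [-0.49900962  0.28186191  0.81947743] el 55.032516970464854 yaw 150.54038691814046 2544 0.0007172744076949436
sides [0.0728 0.1545 0.0788 0.1642]
uy yaw 56.308992129353285 [0.04034627 0.06051725 0.00375321]
ux [ 0.7140342  -0.40211787  0.57311114] yaw+180 150.6133842911536 el 34.96746119027223
uy yaw 62.33987458610032 [-0.03659031 -0.06981227  0.00173099]
ux [ 0.69480183 -0.4350229   0.57271764] yaw+180 147.94887516702227 el 34.939953318029666
[[0, 0, 3, 5, 9], [6, 5, 12, 12, 90]] [[0.5555555555555556, 1.4444444444444444], [11.488888888888889, 10.6]]
lens px [344.5 197.5] on plane [ 0.66600834 -0.25670458  0.13547502]
scene (array([ 0.66615303, -0.25686026,  0.13529578]), np.float64(1.8281176874421132e-05))
side (array([ 0.66471328, -0.25632746,  0.13457371]), np.float64(0.0031886689609393606))
cap px ((318.2904052734375, 193.19422912597656), (59.54148864746094, 60.89848327636719), 87.91028594970703) med z 0.04211318240938078 cloud mid [0.5191955  0.10065059 0.04036341] [0.05102763 0.05149729 0.00856355] plane [0.5185891  0.10177774 0.042     ]
cap px ((316.3951721191406, 214.20997619628906), (70.91199493408203, 73.56864929199219), 90.16314697265625) med z 0.04215255979297505 cloud mid [0.51916428 0.10074726 0.04042044] [0.05091438 0.05155042 0.00880668] plane [0.51840199 0.10211838 0.042     ]
tri (array([0.51940605, 0.10040287, 0.03646235]), np.float64(1.2717875800867826e-05)) w/scene (array([0.5185356 , 0.10013461, 0.03865366]), np.float64(0.002074416921535747))
```

Lens is at (0.666,-0.2567,0.135), yaw 150.5°, elevation 55°. Cap is at (0.519,0.101) with its top at z 0.042. All of these match the given heights and sizes, so I'll grasp.

```bash
python3 - <<'E'
from h import *
import pickle
arm.gripper_to(0.8,20);arm.move_linear([.519,.101,.05],vel=.1)
print(arm.move_linear([.519,.101,.014],vel=.05,max_force=8),sensors.current_eef_pos())
arm.gripper_to(0.0,20);arm.pause(.2)
print('w',sensors.current_gripper_width(),'F',sensors.current_grip_force(),sensors.current_force())
print(arm.move_linear([.519,.101,.044],vel=.05));arm.move_linear([.519,.101,.24],vel=.15);arm.pause(.3)
print('w',sensors.current_gripper_width(),'F',sensors.current_grip_force(),sensors.current_force(),sensors.current_eef_pos(),sensors.current_t())
v=wrist();s={n:grab_frame(n) for n in('scene','side')};pickle.dump((v,s),open('G.pkl','wb'))
a=cv2.resize(v[0]['img'],(480,300))
X=np.array([.519,.101,.26]);cr=[]
for n in s:
    f=s[n];u=f['camera_matrix']@(f['R']@X+f['t']);u=(u[:2]/u[2]).astype(int);print(n,u)
    cr.append(cv2.resize(f['img'][u[1]-40:u[1]+40,u[0]-50:u[0]+50],(400,300)))
    
save('g.png',np.vstack([np.hstack(cr),np.pad(v[0]['img'][120:400],((0,0),(80,80),(0,0)))]))
E
```

```text
False [0.51913256 0.10110247 0.01404457]
w 0.5980819615803499 F 20.811198949813843 [-0.6662441  -0.4465628   5.29911735]
False
w 0.5956514654317145 F 21.0964572429657 [-0.47069982 -0.23029657 -0.78893398] [0.51879001 0.10100067 0.23955905] 10.4833
scene [391 154]
side [256 152]
```

View pics/g.png

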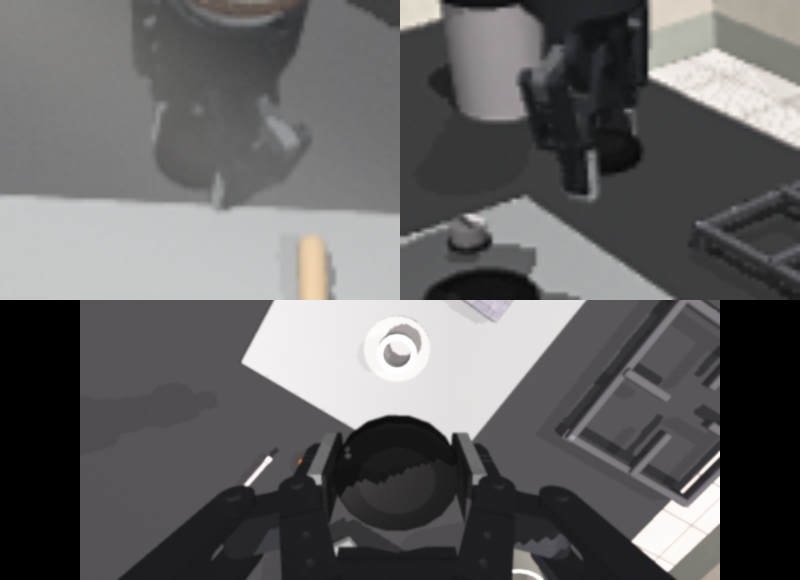

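The cap is held between the pads, off the now-bare burner head, which shows in the wrist view. Next I'll measure its pose in the tool frame.

```bash
cat >> h.py <<'E'
def capfit(f):
    H=f['hand_eye'];P=cloud(f,(np.eye(3),np.zeros(3)))  # tool coords
    m=(np.hypot(P[...,0],P[...,1])<.024)&(P[...,2]>-.06)&(P[...,2]<-.005)
    k,l,s,c=cv2.connectedComponentsWithStats(m.astype(np.uint8));i=1+np.argmax(s[1:,4]);q=P[l==i]
    for _ in range(6):
        c=np.median(q,0) if _==0 else q.mean(0);n=np.linalg.svd(q-c,full_matrices=False)[2][2];q=q[abs((q-c)@n)<.002]
    n=-n*np.sign(n[2])
    a=(abs((P-c)@n)<.002)&(np.abs(P[...,1])<.03)&(np.hypot(P[...,0],P[...,1])<.035)
    k,l,s,cc=cv2.connectedComponentsWithStats(a.astype(np.uint8));w=P[l==1+np.argmax(s[1:,4])]
    ctr,r=cv2.minEnclosingCircle(w[:,:2].astype(np.float32))
    x,y=ctr;z=c[2]-((x-c[0])*n[0]+(y-c[1])*n[1])/n[2]
    return n,np.array([x,y,z])-.010*n,r,w.min(0),w.max(0),len(q)
E
python3 - <<'E'
from h import *
import pickle
v,s=pickle.load(open('G.pkl','rb'))
for x in capfit(v[0]):print(x)
R,p=v[1];print(R.round(4),p)
E
```

```text
[ 1.08559092e-03  1.10798707e-04 -9.99999405e-01]
[ 3.98345111e-03  3.93530675e-05 -1.77119423e-02]
0.030983056873083115
[-0.02675766 -0.02997729 -0.02970348]
[ 0.02546088  0.02987156 -0.02570367]
9542
[[-5.001e-01  8.660e-01 -8.000e-04]
 [ 8.660e-01  5.001e-01  0.000e+00]
 [ 4.000e-04 -7.000e-04 -1.000e+00]] [0.51879001 0.10100067 0.23955905]
```

```bash
python3 - <<'E'
from h import *
import pickle
d,ux=axes(150.5);L=np.array([.666,-.2567,.1352]);S=L+.13*d
R=Rtool(120,d,ux);o=np.array([-.0005,0,-.0178]);G=S-R@o;print('S',S,'G',G)
arm.reach(G+.06*d,R);arm.move_linear(G,vel=.05);arm.pause(.4)
v=wrist();R2,p=v[1];n,c,*_=capfit(v[0]);print('capfit',n,c,_[1:3]);R_=R2
n=R2@n
print('axis err deg',np.degrees(np.arccos(n@d)),'origin err',(R2@o+p-S)*1e3,'z from fit',c[2],'q',np.round(sensors.current_joint_pos(),1),sensors.current_grip_force(),sensors.current_gripper_width(),sensors.current_t())
s={k:grab_frame(k) for k in('scene','side')};pickle.dump((v,s),open('F.pkl','wb'))
save('f.png',np.hstack([cv2.resize(s[k]['img'][y-60:y+60,x-60:x+60],(400,400)) for k,x,y in(('scene',245,215),('side',375,210))]))
E
```

```text
S [ 0.60110198 -0.21998247  0.24168977] G [ 0.61002301 -0.22453223  0.22696547]
capfit [ 1.90832298e-03 -1.26484791e-04 -9.99998171e-01] [ 4.45912316e-03  1.71034071e-05 -1.75597861e-02] [array([-0.0259645 , -0.02999372, -0.02956833]), array([ 0.02568186,  0.02998853, -0.02552612])]
axis err deg 0.11577997239321855 origin err [-0.01034936 -0.01338264  0.12348444] z from fit -0.017559786132677977 q [ 24.9  12.2 -13.8 120.9  44.3  18.2 -26.2] 21.103861033916473 0.5997538260423612 13.6167
```

View pics/f.png

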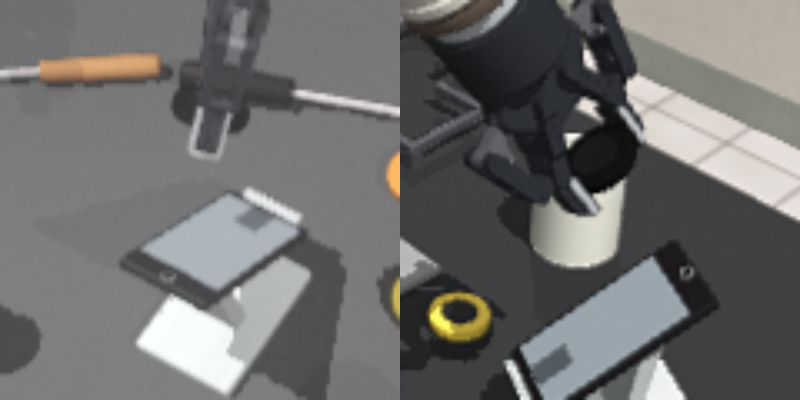

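The cap hangs in front of the lens, parallel to the screen (side crop (600,160), lens (687,270)). Its pose is within about 1 mm and 0.2° of the target, the grip is steady, and the phone hasn't moved. I'm handing it in.

```bash
python3 -c "
from h import *
arm.pause(.5);print(abs(np.array(sensors.current_qvel())).max(),sensors.current_grip_force(),sensors.current_t());print(arm.sign_off())"
```

```text
0.07812542114578253 21.10393613576889 14.2167
the job is handed in; nothing more can be done
None
```

I handed the job in at 14.2 s with the small cap held still 13 cm in front of the lens, underside square to it (by my measurements about 1 mm and 0.2° off); the grip was set to 20 N, the gripper's minimum, but the pad sensor read about 21 N, slightly over your limit.

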